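# Pack the short tart tamper under the tray of the decorating kit

### The arm

A 7-joint arm with a two-finger parallel gripper is mounted at the origin on the work surface. World frame = base frame: x ahead of the robot, y to its left, z up, the work surface at z = 0. Lengths are in m, angles in rad, forces in N, time in s.
With the tool pointing down it reaches from about 0.4 to 0.85 m from the base axis. Payload 4.5 kg.
Tool frame: the origin (TCP) lies midway between the tips of the shut fingers; the grasp point (between the pads) lies 19 mm behind it; x points along the fingers, y is the direction in which the jaws open and shut, and the axes are right-handed (so a half turn about x gives the same grasp; the last joint's range is limited). The gripper opens to 88 mm and grips with 3 to 60 N. Pads are 18 mm wide; open, the fingers measure 123 mm over their backs; the gripper's body (75 mm by 187 mm) begins 45 mm behind the grasp point.
Start: joints at [-1.306, 0.689, -0.195, 1.565, 0.157, 0.902, -0.215], TCP at [0.143, 0.608, 0.239] pointing down, gripper open.
Joint ranges: [-3.01, 3.01], [-0.46, 2.08], [-1.47, 1.51], [0.13, 2.56], [-1, 4.14], [0.04, 2.09], [-2.66, 2.66]. Speed limits (rad/s): [2.57, 2.57, 3.14, 3.14, 3.14, 3.14, 3.14].

### API

Orientations are given as a unit quaternion [x, y, z, w].
In Python, from station import ctrl gives the robot as it stands.
- The arm moves only by the tool servo_tool, never from a script. Its argument "increments" is a list of rows, each a list of 3 entries, a list of its own where there are three numbers: the gripper command: -1 is shut, 1 is fully open, values between are in proportion, then the shift along the tool's x, y, z scaled (see below), then the turn about the tool's x scaled (see below). In form: [[hand, [x, y, z], yaw], ...]. A call has 1 to 20 rows; each row is the pose to reach, as a shift and turn from the pose commanded when the call began, along the tool's axes at that moment, turning the shorter way round; what a row does not reach only later rows make up. The controller multiplies each number of a shift by 100 cm and each number of a turn by 2 pi rad. A row lasts 1/8 s, in which the tool goes at most 62.5 mm and 10.7 degrees, less where a joint would pass 70% of its speed; a pose out of reach is approached as far as the arm can. A call with a number of a shift or a turn outside -1 to 1 is refused whole. A call with a gripper value outside its range is refused whole. The fingers move at their own pace and stop on an object; "squeeze" is the grip in N (left out, the last holds). Time passes only in rows, so rows that repeat a pose let the fingers close. It gives the time, the measured TCP pose, the force and the opening at its end, in the units of the state.
- ctrl.observe(): the state, without advancing time (a new reading comes with each control period).
- ctrl.read_camera(name): name is "scene" or "top" or "wrist"; returns a dict with "pixels" (384x512x3 uint8, red, green, blue), "fx", "fy", "cx", "cy" (pixels), "position" and "orientation" of the camera in the world. Camera axes: x right, y down, z forward; pixel columns grow to the right and rows downward; lengths in m; the calibration is good to about 2 mm. A picture is of the moment at which its call begins. There is no depth.
- ctrl.job_done(): hands the job in, once; it reports no verdict.
Trained networks look in a picture, given as the dict that the camera call returned (one of the last four; its "shot" number tells which), for a name from the list of things; names that differ only in an ending like _2 or _b are one class to them, and where a whole thing is asked for, a point or a joint stands for the part that bears it (a point fixed in the world has none). Each returns a list of dicts, best first, with "confidence" (0 to 1); they miss things now and then, are a little off and sometimes report something else, mostly with a low value. They report only what shows in the picture. A call takes as long as a camera call. They do not tell look-alikes from the thing itself.
- ctrl.find_in(picture, query): "location" ([x, y, z] in m, in the coordinates of the camera as it stood for that picture, good to about 4 mm: the middle of the surface that is visible of it).
- ctrl.spot_point(picture, query): "location" ([x, y, z] in m, in the coordinates of the camera as it stood for that picture, good to about 4 mm: a listed point, or the origin of a listed thing).
The state is a dict: "clock": time; "joint_positions": joint angles; "joint_vel": joint speeds; "effort": joint torques, N m; "tcp_pos": TCP position; "eef_rot": TCP orientation; "force": force on the tool from outside, world axes, zero at the start; "moment": the same for the moment, N m; "grip_width": opening from 0.0 (shut) to 1.0 (fully open).
Only numpy, scipy, OpenCV 4.12 (cv2) and the standard library are available. Lean on these libraries where they do the work, as an engineer would, in place of code of your own. Each camera call takes 0.05 s, during which the arm holds its last target.

### The job

Put the short wooden tart tamper away in the decorating kit: lift the kit's top tray by its handle and swing it up and over until it is fully open, stand the tamper upright on the floor of the compartment underneath, then lower the tray fully home over it again.

Things in the scene. Friction and masses are not known exactly. Their poses are not given: they have to be found in the camera images.
- tray_arm (a joint): Tray on parallel swing arms; it stays level. 0 = down, home on the box (start); 1.745 rad = fully open. At q, with f = 1.134 - q, tray and handle have moved from home by 0.14*(0.906 - sin f) m along kit_in's +y and 0.14*(cos f - 0.423) m up: first mostly up, then over (81 mm up at most), at the end 207 mm to +y, 55 mm up. Pivot friction holds it where left; 5 to 12 N moves it.
- tray_handle (a point): Centre of the tray's handle: level dark wooden bar, 110 mm along x, 14 mm wide (y), 18 mm high, over the tray's middle, axes as kit_in; 153 mm above the table when home, 68 mm above the tray's underside. Pinch from above across the 14 mm. Tray: aluminium, 250 (x) x 190 mm, walls 35 mm high; the nozzles in it are lower than its walls.
- kit_in (a point): Centre of the compartment's floor, 5 mm above the table. Grey fixed box under the tray: 250 (x) x 190 (y) mm, 85 mm high, walls 5 mm. z up, y = the way the tray opens. A loose ring cutter, 66 mm across, 40 mm high, stands in it near x +70, y -30 mm; the half with x below 0 is empty. Open tray: nearest edge at y = +112 mm, underside 140 mm above the table.
- tamper_center (a point): Centre (half-way up) of the short tart tamper: turned light wood, 68 mm tall, upright on a round foot 48 mm across, 18 mm high; straight round handle 28 mm across from 27 mm up to the top. Hold it high to keep the gripper above the box rim. z up. Nearby, same wood: a like tamper 118 mm tall, too tall for the kit, and a 60 mm stamp with a 74 mm foot.
Not all that is in view belongs to the job. What is shaped like the part that bears tamper_center but pink or turquoise is not meant.

How it is judged:
On the way, in this order (a step that is already met when the one before it is completed fails the run):
1. the tray is swung up and over, open (value of joint tray_arm above 1.45 rad), for 0.2 s.
2. the short tamper stands on the floor of the compartment (x of tamper_center in the frame of kit_in between -0.12 and 0.12 m and y of tamper_center in the frame of kit_in between -0.09 and 0.09 m and z of tamper_center in the frame of kit_in below 0.044 m and angle between tamper_center's own z axis and vertical below 0.2 rad), for 0.2 s.
At the end, for the whole second after the job is handed in: The tray is home on the box (joint below 0.1 rad, within about 14 mm of the rim) and at rest; the short tamper stands upright (within 0.2 rad) on the compartment floor (its centre less than 44 mm above the floor, inside the walls) (all of step 2 and value of joint tray_arm below 0.1 rad and velocity of joint tray_arm between -0.05 and 0.05 rad/s); the robot touches nothing.
It also fails if it takes over 72 s, if anything falls off the work surface, if the arm or the gripper's body presses on something with over 40 N, if the wrist force passes 120 N, or if a joint passes its speed limit or range.

## Working session

There is one attempt and no reset: what is moved stays moved. The work goes in short steps, Python scripts to look and compute and a tool call to move; the robot and the scene stay as the last step left them, time stands still between calls to the robot, and variables do not carry over. Pictures are saved under pics/ and viewed, and the job is handed in when it is done.

Besides the shell and the picture viewer there is one more tool, called after "Emit:" as name(argument=value, ...), one argument or row to a line, values as JSON. servo_tool: Moves the arm, as the interface text tells. Shifts and turns lie within -1 to 1; 1 stands for 100 cm of shift or 2 pi rad of turn. Its arguments: {"type":"object","properties":{"increments":{"type":"array"},"squeeze":{"type":"number"}},"required":["increments"]}

```bash
ls; mkdir -p pics; cat > h.py <<'E'
import numpy as np, cv2
from scipy.spatial.transform import Rotation as R
from station import ctrl
def cam(n,save=None):
    p=ctrl.read_camera(n)
    if save: cv2.imwrite('pics/'+save+'.png',p['pixels'][:,:,::-1])
    return p
def w(p,l): return R.from_quat(p['orientation']).apply(l)+np.array(p['position'])
def px(p,X):
    c=R.from_quat(p['orientation']).inv().apply(np.array(X)-p['position'])
    return np.round([p['fx']*c[0]/c[2]+p['cx'],p['fy']*c[1]/c[2]+p['cy']],0)
def ray(p,u,v,z):
    d=R.from_quat(p['orientation']).apply([(u-p['cx'])/p['fx'],(v-p['cy'])/p['fy'],1]);o=np.array(p['position'])
    return o+d*(z-o[2])/d[2]
def st():
    s=ctrl.observe(); print('t',round(s['clock'],2),'tcp',np.round(s['tcp_pos'],4),'rot',np.round(R.from_quat(s['eef_rot']).as_matrix(),3).tolist(),'F',np.round(s['force'],1),'g',round(s['grip_width'],3)); return s
E
python3 - <<'E'
from h import *
s=st()
for n in ['top','scene']:
    p=cam(n,n+'0')
    for q in ['tray_handle','kit_in','tamper_center']:
        for r in ctrl.spot_point(p,q)[:5]:
            X=w(p,r['location']); print(n,q,round(r['confidence'],2),np.round(X,3),px(p,X))
    for q in ['tamper_center','tray_arm']:
        for r in ctrl.find_in(p,q)[:5]:
            X=w(p,r['location']); print(n,'find',q,round(r['confidence'],2),np.round(X,3),px(p,X))
E
```

```text
pics
t 0.0 tcp [0.1429 0.6078 0.2379] rot [[-0.0, 0.229, 0.974], [-0.002, 0.974, -0.229], [-1.0, -0.002, 0.0]] F [ 0.4 -0.3  0.6] g 1.002
top tray_handle 0.98 [0.525 0.123 0.149] [150. 174.]
top tamper_center 0.76 [ 0.399 -0.476  0.032] [371. 225.]
top tamper_center 0.69 [ 0.485 -0.428  0.037] [354. 195.]
top tamper_center 0.62 [ 0.37  -0.296  0.032] [307. 235.]
top tamper_center 0.59 [ 0.463 -0.33   0.032] [319. 203.]
top find tamper_center 0.81 [ 0.483 -0.418  0.029] [349. 196.]
top find tamper_center 0.65 [ 0.369 -0.291  0.023] [305. 236.]
top find tamper_center 0.56 [ 0.399 -0.469  0.024] [367. 225.]
top find tamper_center 0.52 [ 0.458 -0.326  0.023] [317. 205.]
top find tray_arm 0.63 [0.526 0.12  0.09 ] [156. 177.]
scene tray_handle 0.8 [0.533 0.115 0.15 ] [357. 214.]
scene tamper_center 0.86 [ 0.488 -0.42   0.033] [161. 206.]
scene tamper_center 0.74 [ 0.397 -0.473  0.03 ] [151. 179.]
scene tamper_center 0.64 [ 0.466 -0.333  0.032] [193. 202.]
scene tamper_center 0.57 [ 0.373 -0.3    0.038] [209. 176.]
scene find tamper_center 0.69 [ 0.382 -0.295  0.025] [210. 181.]
scene find tamper_center 0.66 [ 0.497 -0.417  0.026] [163. 210.]
scene find tamper_center 0.61 [ 0.406 -0.465  0.025] [154. 183.]
scene find tamper_center 0.49 [ 0.477 -0.329  0.026] [193. 207.]
scene find tray_arm 0.74 [0.544 0.119 0.093] [354. 229.]
scene find tray_arm 0.58 [0.541 0.116 0.087] [352. 229.]
```

View pics/top0.png

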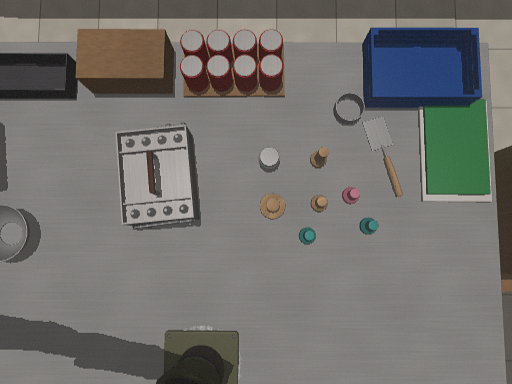

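View pics/scene0.png

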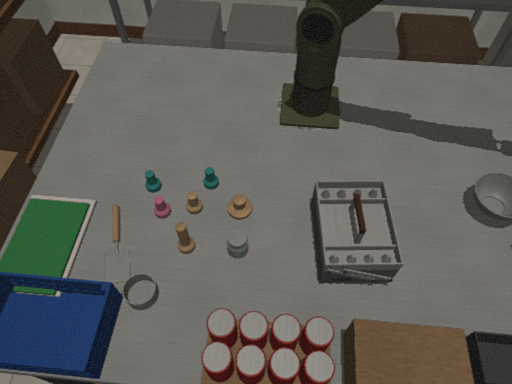

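```bash
python3 - <<'E'
import cv2
a=cv2.imread('pics/top0.png')[170:265,275:405];b=cv2.imread('pics/scene0.png')[150:245,120:250]
cv2.imwrite('pics/crop0.png',cv2.resize(cv2.vconcat([a,b]),None,fx=3,fy=3,interpolation=2))
c=cv2.imread('pics/top0.png')[100:250,60:250]
cv2.imwrite('pics/crop1.png',cv2.resize(c,None,fx=4,fy=4,interpolation=2))
E
```

```text
(no output)
```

View pics/crop0.png

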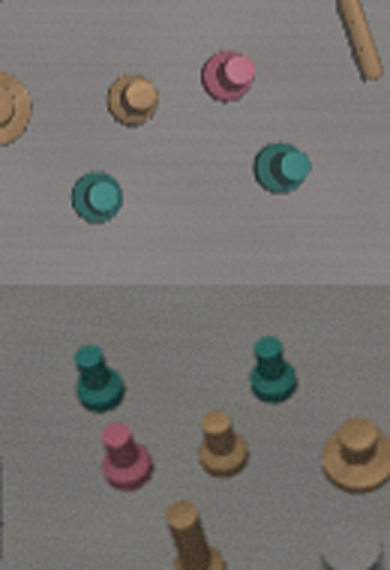

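View pics/crop1.png

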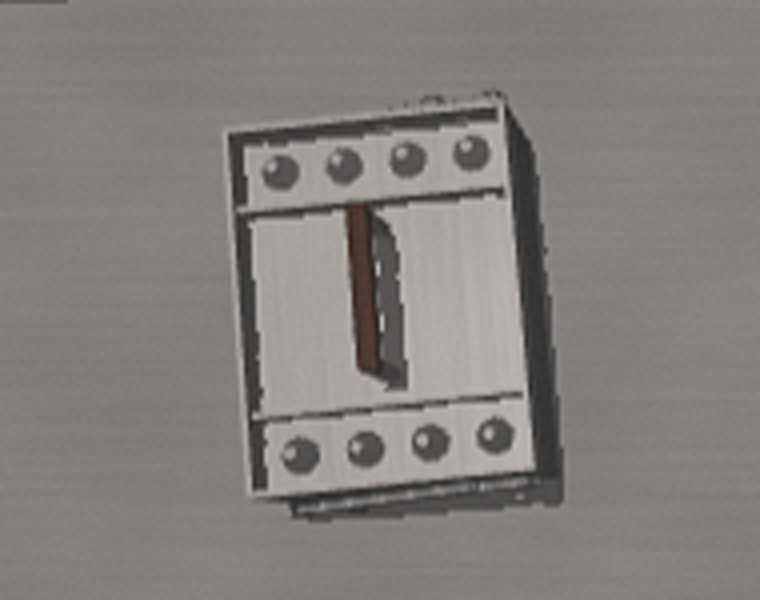

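```bash
python3 - <<'E'
from h import *
a=cv2.imread('pics/scene0.png')[170:295,300:410]
cv2.imwrite('pics/crop2.png',cv2.resize(a,None,fx=5,fy=4.7,interpolation=cv2.INTER_CUBIC))
p=cam('top')
im=p['pixels'].astype(int)
# handle end points at z=.162 top
for uv in [(60+355/4,100+205/4),(60+370/4,100+370/4)]: print(ray(p,*uv,.16).round(3))
# tray corners at rim z ~.12
for uv in [(230,132),(502,100),(250,494),(535,470)]: print(ray(p,60+uv[0]/4,100+uv[1]/4,.12).round(3))
E
```

```text
[0.583 0.124 0.16 ]
[0.476 0.111 0.16 ]
[0.641 0.22  0.12 ]
[0.663 0.037 0.12 ]
[0.398 0.197 0.12 ]
[0.414 0.01  0.12 ]
```

View pics/crop2.png

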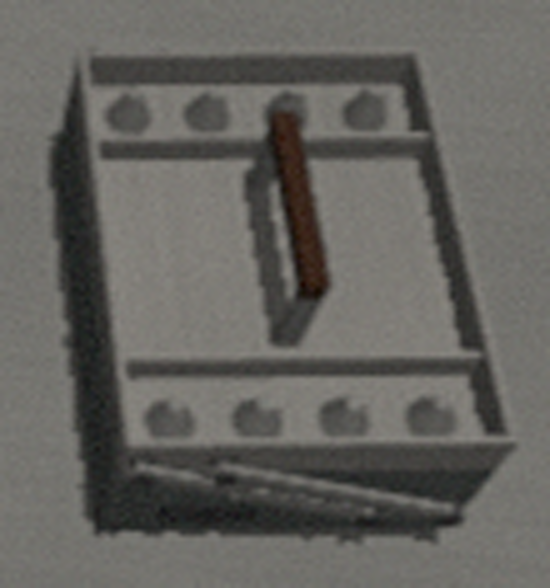

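```bash
cat >> h.py <<'E'
def inc(pts,a=None):
    s=st(); M=R.from_quat(s['eef_rot']).as_matrix()
    cur=np.arctan2(-M[0,1],M[1,1])
    print('a',round(cur,4))
    if a is not None: print('yaw',round(-(a-cur)/(2*np.pi),4))
    for X in pts: print(X,'->',np.round(M.T@(np.array(X)-s['tcp_pos']),4).tolist())
E
python3 - <<'E'
from h import *
inc([(.529,.118,.25),(.529,.118,.134)],.105)
E
```

```text
t 0.65 tcp [0.143  0.6085 0.2388] rot [[0.0, 0.229, 0.973], [0.0, 0.973, -0.229], [-1.0, 0.0, -0.0]] F [-0.3 -0.1  0.2] g 1.003
a -0.2308
yaw -0.0534
(0.529, 0.118, 0.25) -> [-0.0113, -0.3891, 0.488]
(0.529, 0.118, 0.134) -> [0.1047, -0.3892, 0.488]
```

Emit:
servo_tool(
  increments=[
    [0.2,[-0.011,-0.04,0.05],-0.01],
    [0.2,[-0.011,-0.08,0.1],-0.02],
    [0.2,[-0.011,-0.12,0.15],-0.03],
    [0.2,[-0.011,-0.16,0.2],-0.04],
    [0.2,[-0.011,-0.2,0.25],-0.0534],
    [0.2,[-0.011,-0.24,0.3],-0.0534],
    [0.2,[-0.011,-0.28,0.35],-0.0534],
    [0.2,[-0.011,-0.32,0.4],-0.0534],
    [0.2,[-0.011,-0.35,0.44],-0.0534],
    [0.2,[-0.011,-0.38,0.47],-0.0534],
    [0.2,[-0.011,-0.389,0.488],-0.0534],
    [0.2,[-0.011,-0.389,0.488],-0.0534],
    [0.2,[-0.011,-0.389,0.488],-0.0534],
  ],
  squeeze=30,
)

```text
clock: 2.28
tcp_pos: [0.5279, 0.1208, 0.2498]
eef_rot: [-0.038, 0.706, 0.039, 0.706]
force: [0.6, 0.1, 0.4]
grip_width: 0.6
```

```bash
python3 - <<'E'
from h import *
p=cam('wrist','w1')
for r in ctrl.spot_point(p,'tray_handle')[:3]:
    X=w(p,r['location']); print(round(r['confidence'],2),np.round(X,4),px(p,X))
inc([(.529,.118,.134)],.105)
print(px(p,(.529,.118,.162)))
np.save('w1.npy',np.array([p['position'],p['orientation'][:3]])) 
print({k:p[k] for k in p if k!='pixels'})
E
```

```text
0.65 [0.5271 0.118  0.1515] [258. 199.]
t 2.38 tcp [0.528  0.1204 0.2499] rot [[-0.0, -0.108, 0.994], [0.001, 0.994, 0.108], [-1.0, 0.001, -0.0]] F [ 0.   0.2 -0. ] g 0.6
a 0.1086
yaw 0.0006
(0.529, 0.118, 0.134) -> [0.1159, -0.0027, 0.0008]
[258. 205.]
{'fx': 318.30910703052774, 'fy': 318.30910703052774, 'cx': 260.6985864844869, 'cy': 198.95444198602235, 'position': array([0.44961469, 0.11084317, 0.39616136]), 'orientation': array([0.65994914, 0.73550487, 0.11501429, 0.10134806]), 'shot': 4}
```

View pics/w1.png

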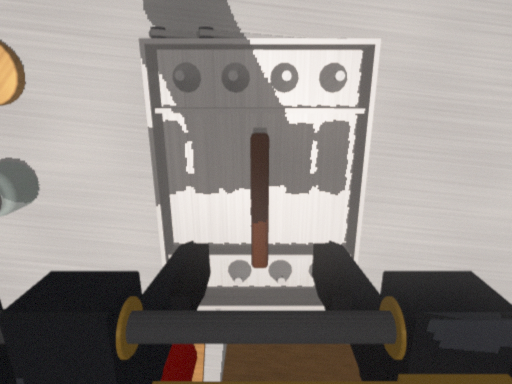

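```bash
python3 - <<'E'
from h import *
p=cam('wrist')
for u,v in [(260.5,130),(260,268)]: print(ray(p,u,v,.162).round(4))
for u,v in [(140,41),(379,41)]: print(ray(p,u,v,.12).round(4))
for u,v in [(251,200),(269,200),(251,170),(269,170)]: print(ray(p,u,v,.162).round(4))
E
```

```text
[0.4717 0.1134 0.162 ]
[0.5834 0.1251 0.162 ]
[0.4176 0.0123 0.12  ]
[0.3972 0.1991 0.12  ]
[0.5253 0.1118 0.162 ]
[0.5238 0.1256 0.162 ]
[0.5017 0.1095 0.162 ]
[0.5003 0.1229 0.162 ]
```

Emit:
servo_tool(
  increments=[
    [0.2,[0.04,-0.001,0],0],
    [0.2,[0.08,-0.001,0],0],
    [0.2,[0.105,-0.001,0],0],
    [0.2,[0.116,-0.001,0],0],
    [-1,[0.116,-0.001,0],0],
    [-1,[0.116,-0.001,0],0],
    [-1,[0.116,-0.001,0],0],
    [-1,[0.116,-0.001,0],0],
  ],
  squeeze=50,
)

```text
clock: 3.42
tcp_pos: [0.5295, 0.1194, 0.1344]
eef_rot: [-0.036, 0.705, 0.039, 0.707]
force: [-1.5, 9.1, 1.2]
grip_width: 0.165
```

```bash
python3 - <<'E'
from h import *
st()
for i,q in enumerate(np.linspace(0,1.72,21)):
    f=1.134-q; print(i,round(q,3),'x',round(-.14*(np.cos(f)-.423),3),'y',round(.14*(.906-np.sin(f)),3))
E
```

```text
t 3.42 tcp [0.5295 0.1194 0.1344] rot [[0.002, -0.105, 0.994], [0.004, 0.994, 0.105], [-1.0, 0.004, 0.002]] F [-1.5  9.1  1.2] g 0.165
0 0.0 x -0.0 y -0.0
1 0.086 x -0.011 y 0.006
2 0.172 x -0.021 y 0.012
3 0.258 x -0.03 y 0.019
4 0.344 x -0.039 y 0.027
5 0.43 x -0.047 y 0.036
6 0.516 x -0.055 y 0.046
7 0.602 x -0.061 y 0.056
8 0.688 x -0.067 y 0.066
9 0.774 x -0.072 y 0.078
10 0.86 x -0.076 y 0.089
11 0.946 x -0.078 y 0.101
12 1.032 x -0.08 y 0.113
13 1.118 x -0.081 y 0.125
14 1.204 x -0.08 y 0.137
15 1.29 x -0.079 y 0.149
16 1.376 x -0.077 y 0.16
17 1.462 x -0.073 y 0.172
18 1.548 x -0.069 y 0.183
19 1.634 x -0.064 y 0.194
20 1.72 x -0.057 y 0.204
```

Emit:
servo_tool(
  increments=[
    [-1,[-0.011,0.006,0],0],
    [-1,[-0.021,0.012,0],0],
    [-1,[-0.03,0.019,0],0],
    [-1,[-0.039,0.027,0],0],
    [-1,[-0.047,0.036,0],0],
    [-1,[-0.055,0.046,0],0],
    [-1,[-0.061,0.056,0],0],
    [-1,[-0.067,0.066,0],0],
    [-1,[-0.072,0.078,0],0],
    [-1,[-0.076,0.089,0],0],
  ],
)

```text
clock: 4.68
tcp_pos: [0.52, 0.2043, 0.2092]
eef_rot: [-0.037, 0.706, 0.036, 0.706]
force: [5.8, -0.4, -18.4]
grip_width: 0.151
```

```bash
python3 - <<'E'
from h import *
st()
E
```

```text
t 4.67 tcp [0.52   0.2043 0.2092] rot [[-0.0, -0.103, 0.995], [-0.003, 0.995, 0.103], [-1.0, -0.003, -0.001]] F [  5.8  -0.4 -18.4] g 0.151
```

Emit:
servo_tool(
  increments=[
    [-1,[-0.002,0.012,0],0],
    [-1,[-0.004,0.024,0],0],
    [-1,[-0.005,0.036,0],0],
    [-1,[-0.004,0.048,0],0],
    [-1,[-0.003,0.06,0],0],
    [-1,[-0.001,0.071,0],0],
    [-1,[0.003,0.083,0],0],
    [-1,[0.007,0.094,0],0],
    [-1,[0.012,0.105,0],0],
    [-1,[0.017,0.113,0],0],
    [-1,[0.017,0.113,0],0],
    [-1,[0.017,0.113,0],0],
  ],
)

```text
clock: 6.18
tcp_pos: [0.5076, 0.3215, 0.1932]
eef_rot: [-0.036, 0.706, 0.04, 0.706]
force: [-0.3, 6.7, -1.1]
grip_width: 0.153
```

```bash
python3 - <<'E'
from h import *
st()
p=cam('scene','s2'); p=cam('top','t2')
E
```

```text
t 6.17 tcp [0.5076 0.3215 0.1932] rot [[0.001, -0.106, 0.994], [0.006, 0.994, 0.106], [-1.0, 0.006, 0.001]] F [-0.3  6.7 -1.1] g 0.153
```

View pics/s2.png

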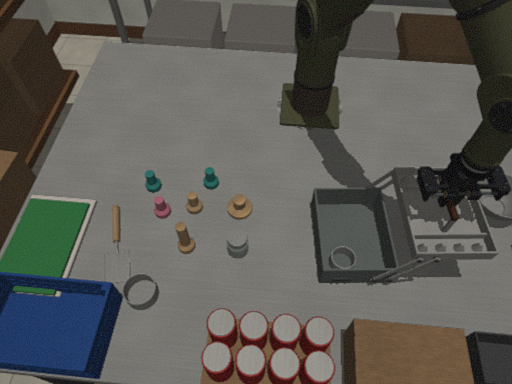

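View pics/t2.png

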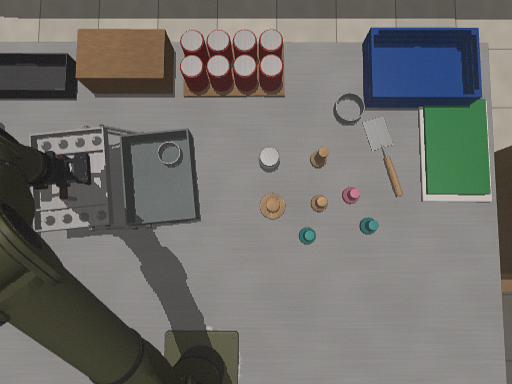

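Emit:
servo_tool(
  increments=[
    [0,[0,0,0],0],
    [0,[0,0,0],0],
    [0,[0,0,0],0],
    [0,[-0.04,0,0],0],
    [0,[-0.09,0,0],0],
    [0,[-0.1,-0.05,-0.008],0],
    [0,[-0.1,-0.1,-0.017],0],
    [0,[-0.1,-0.15,-0.026],0],
    [0,[-0.1,-0.2,-0.035],0],
    [0,[-0.1,-0.25,-0.044],0],
    [0,[-0.1,-0.3,-0.052],0],
    [0,[-0.1,-0.35,-0.06],0],
    [0,[-0.1,-0.4,-0.069],0],
    [0,[-0.1,-0.45,-0.078],0],
    [0,[-0.1,-0.5,-0.087],0],
    [0,[-0.1,-0.55,-0.095],0],
    [0,[-0.1,-0.6,-0.104],0],
    [0,[-0.1,-0.63,-0.109],0],
    [0,[-0.1,-0.644,-0.111],0],
    [0,[-0.1,-0.644,-0.111],0],
  ],
)

```text
clock: 8.78
tcp_pos: [0.4647, -0.3341, 0.2925]
eef_rot: [-0.036, 0.706, 0.037, 0.706]
force: [0.0, -0.3, 0.5]
grip_width: 0.501
```

```bash
python3 - <<'E'
from h import *
p=cam('wrist','w3')
for r in ctrl.spot_point(p,'tamper_center')[:4]:
    X=w(p,r['location']); print(round(r['confidence'],2),np.round(X,4),px(p,X))
p=cam('top','t3')
for r in ctrl.spot_point(p,'tray_handle')[:4]:
    X=w(p,r['location']); print(round(r['confidence'],2),np.round(X,4),px(p,X))
st()
E
```

```text
0.97 [ 0.4855 -0.4242  0.0322] [191. 170.]
0.8 [ 0.395  -0.4792  0.0363] [147.  93.]
0.71 [ 0.4629 -0.3276  0.0352] [266. 161.]
0.65 [ 0.3712 -0.2958  0.0305] [301.  89.]
0.63 [0.5086 0.3237 0.2067] [ 62. 177.]
t 8.97 tcp [ 0.4655 -0.3321  0.2928] rot [[0.0, -0.107, 0.994], [0.001, 0.994, 0.107], [-1.0, 0.001, 0.0]] F [-0.6  0.5 -0.8] g 0.503
```

View pics/w3.png

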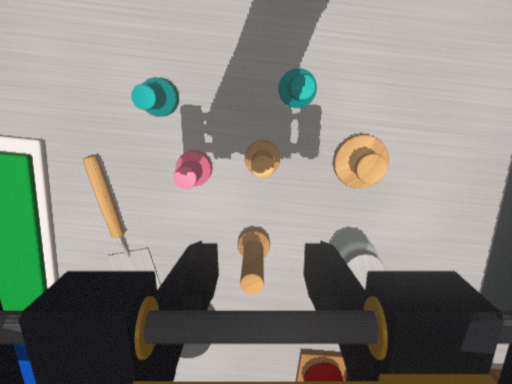

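View pics/t3.png

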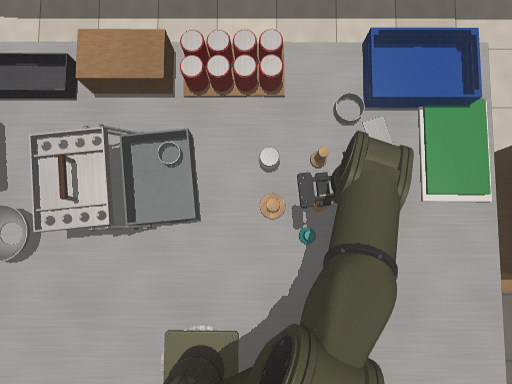

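```bash
python3 - <<'E'
from h import *
p=cam('wrist')
im=p['pixels'][120:200,215:310][:,:,::-1]
cv2.imwrite('pics/c3.png',cv2.resize(im,None,fx=6,fy=6,interpolation=2))
print('short top',ray(p,262.5,165,.068).round(4),'foot',ray(p,262.5,158,.012).round(4))
print('tall foot',ray(p,254,244,.015).round(4),'stamp foot',ray(p,361,161,.015).round(4))
inc([(.4635,-.331,.15)],.107)
E
```

```text
short top [ 0.4625 -0.3309  0.068 ] foot [ 0.4643 -0.3303  0.012 ]
tall foot [ 0.5913 -0.3289  0.015 ] stamp foot [ 0.4536 -0.1979  0.015 ]
t 9.03 tcp [ 0.4655 -0.3324  0.2929] rot [[0.0, -0.107, 0.994], [0.001, 0.994, 0.107], [-1.0, 0.001, 0.0]] F [0.5 0.3 0.6] g 0.497
a 0.1072
yaw 0.0
(0.4635, -0.331, 0.15) -> [0.1429, 0.0015, -0.0018]
```

View pics/c3.png

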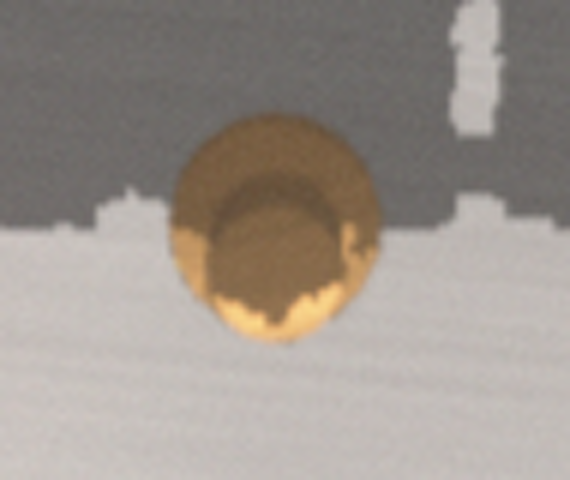

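Emit:
servo_tool(
  increments=[
    [0.1,[0.05,0.001,-0.002],0],
    [0.1,[0.1,0.001,-0.002],0],
    [0.1,[0.15,0.001,-0.002],0],
    [0.1,[0.19,0.001,-0.002],0],
    [0.1,[0.22,0.001,-0.002],0],
    [0.1,[0.24,0.001,-0.002],0],
    [0.1,[0.255,0.001,-0.002],0],
    [0.1,[0.255,0.001,-0.002],0],
    [-1,[0.255,0.001,-0.002],0],
    [-1,[0.255,0.001,-0.002],0],
    [-1,[0.255,0.001,-0.002],0],
    [-1,[0.255,0.001,-0.002],0],
    [-1,[0.255,0.001,-0.002],0],
  ],
  squeeze=30,
)

```text
clock: 10.65
tcp_pos: [0.4634, -0.3334, 0.0384]
eef_rot: [-0.037, 0.706, 0.037, 0.707]
force: [0.5, 0.8, 6.7]
grip_width: 0.313
```

```bash
python3 - <<'E'
from h import *
st()
p=cam('wrist','w4')
E
```

```text
t 10.65 tcp [ 0.4634 -0.3334  0.0384] rot [[0.001, -0.105, 0.995], [-0.001, 0.995, 0.105], [-1.0, -0.001, 0.001]] F [0.5 0.8 6.7] g 0.313
```

View pics/w4.png

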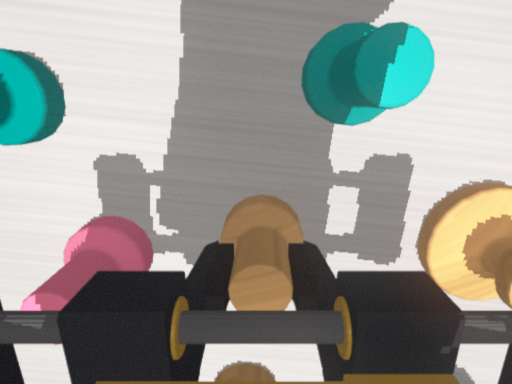

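Emit:
servo_tool(
  increments=[
    [-1,[-0.04,0,0],0],
    [-1,[-0.09,0,0],0],
    [-1,[-0.14,0,0],0],
    [-1,[-0.18,0.03,0.003],0],
    [-1,[-0.2,0.07,0.008],0],
    [-1,[-0.2,0.12,0.015],0],
    [-1,[-0.2,0.17,0.021],0],
    [-1,[-0.2,0.22,0.027],0],
    [-1,[-0.2,0.27,0.033],0],
    [-1,[-0.2,0.32,0.039],0],
    [-1,[-0.2,0.36,0.044],0],
    [-1,[-0.2,0.39,0.048],0],
    [-1,[-0.2,0.41,0.051],0],
    [-1,[-0.2,0.418,0.052],0],
    [-1,[-0.2,0.418,0.052],0],
    [-1,[-0.2,0.418,0.052],0],
  ],
)

```text
clock: 12.7
tcp_pos: [0.4708, 0.0866, 0.2376]
eef_rot: [-0.037, 0.706, 0.036, 0.706]
force: [-0.0, -0.4, -0.2]
grip_width: 0.308
```

```bash
python3 - <<'E'
from h import *
p=cam('wrist','w5')
c=np.array([.528,.119]);ex=np.array([.9944,.106]);ey=np.array([-.106,.9944])
im=p['pixels'][:,:,::-1].copy()
for a,b in [(-1,-1),(-1,1),(1,1),(1,-1)]:
    q=c+a*.125*ex+b*.095*ey; u=px(p,[*q,.085]); print(u); cv2.circle(im,(int(u[0]),int(u[1])),4,(0,0,255),1)
cv2.imwrite('pics/w5.png',im)
for r in ctrl.spot_point(p,'kit_in')[:4]:
    X=w(p,r['location']); print(round(r['confidence'],2),np.round(X,4),px(p,X))
cam('scene','s5')
inc([(.471,.088,.15),(.471,.088,.043)],.107)
E
```

```text
[186. 114.]
[395. 114.]
[368. 339.]
[202. 340.]
0.71 [ 0.5281  0.1194 -0.0015] [282. 211.]
t 12.85 tcp [0.4709 0.0869 0.2377] rot [[-0.0, -0.103, 0.995], [-0.0, 0.995, 0.103], [-1.0, -0.0, -0.0]] F [-0.9  0.   0.1] g 0.31
a 0.1032
yaw -0.0006
(0.471, 0.088, 0.15) -> [0.0877, 0.0011, 0.0002]
(0.471, 0.088, 0.043) -> [0.1947, 0.0011, 0.0003]
```

View pics/w5.png

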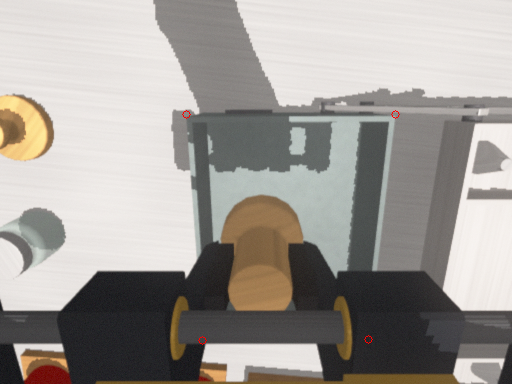

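View pics/s5.png

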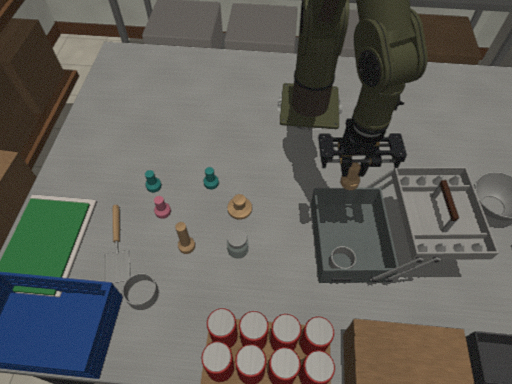

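Emit:
servo_tool(
  increments=[
    [-1,[0.05,0.001,0],0],
    [-1,[0.1,0.001,0],0],
    [-1,[0.14,0.001,0],0],
    [-1,[0.165,0.001,0],0],
    [-1,[0.18,0.001,0],0],
    [-1,[0.188,0.001,0],0],
    [-1,[0.192,0.001,0],0],
    [-1,[0.195,0.001,0],0],
    [-1,[0.195,0.001,0],0],
  ],
)

```text
clock: 13.98
tcp_pos: [0.4712, 0.089, 0.0433]
eef_rot: [-0.037, 0.706, 0.037, 0.707]
force: [-0.2, 0.2, 1.7]
grip_width: 0.311
```

```bash
python3 - <<'E'
from h import *
st()
E
```

```text
t 13.97 tcp [0.4712 0.089  0.0433] rot [[0.001, -0.104, 0.995], [0.0, 0.995, 0.104], [-1.0, 0.0, 0.001]] F [-0.2  0.2  1.7] g 0.311
```

Emit:
servo_tool(
  increments=[
    [0.1,[0,0,0],0],
    [0.1,[0,0,0],0],
    [0.1,[0,0,0],0],
    [0.1,[-0.03,0,0],0],
    [0.1,[-0.08,0,0],0],
    [0.1,[-0.14,0,0],0],
    [0.1,[-0.2,0,0],0],
    [0.1,[-0.25,0.02,0.005],0],
    [0.1,[-0.25,0.07,0.018],0],
    [0.1,[-0.25,0.12,0.031],0],
    [0.1,[-0.25,0.17,0.045],0],
    [0.1,[-0.25,0.21,0.055],0],
    [0.1,[-0.25,0.2275,0.06],0],
    [0.1,[-0.25,0.2275,0.06],0],
    [0.1,[-0.25,0.2275,0.06],0],
  ],
)

```text
clock: 15.85
tcp_pos: [0.507, 0.3188, 0.2925]
eef_rot: [-0.037, 0.706, 0.035, 0.706]
force: [0.4, -0.1, -0.1]
grip_width: 0.549
```

```bash
python3 - <<'E'
from h import *
p=cam('wrist','w6')
for r in ctrl.spot_point(p,'tray_handle')[:4]:
    X=w(p,r['location']); print(round(r['confidence'],2),np.round(X,4),px(p,X))
p=cam('scene','s6')
for r in ctrl.spot_point(p,'tamper_center')[:6]:
    X=w(p,r['location']); print(round(r['confidence'],2),np.round(X,4),px(p,X))
cv2.imwrite('pics/s6c.png',cv2.resize(p['pixels'][150:300,280:510,::-1],None,fx=3.4,fy=3.4,interpolation=2))
p=cam('top','t6')
cv2.imwrite('pics/t6c.png',cv2.resize(p['pixels'][90:260,20:240,::-1],None,fx=3.4,fy=3.4,interpolation=2))
inc([(.5076,.3215,.1932)],.105)
E
```

```text
0.9 [0.5021 0.3182 0.2114] [262. 201.]
0.82 [ 0.399  -0.4721  0.0331] [151. 180.]
0.8 [0.4741 0.0885 0.0396] [338. 215.]
0.71 [ 0.3721 -0.2987  0.0327] [209. 177.]
0.49 [ 0.4891 -0.4198  0.0309] [162. 207.]
t 16.1 tcp [0.5069 0.3203 0.2929] rot [[0.0, -0.103, 0.995], [-0.0, 0.995, 0.103], [-1.0, -0.0, 0.0]] F [0.6 0.1 0. ] g 0.549
a 0.1033
yaw -0.0003
(0.5076, 0.3215, 0.1932) -> [0.0997, 0.0012, 0.0008]
```

View pics/w6.png

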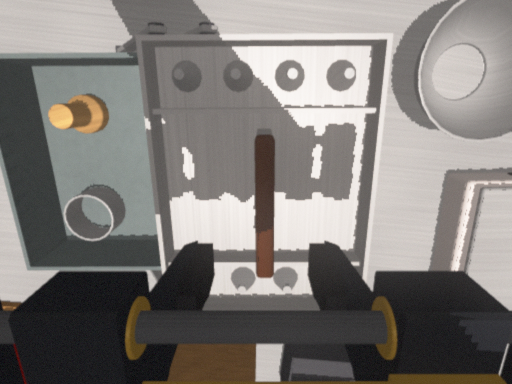

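View pics/s6c.png

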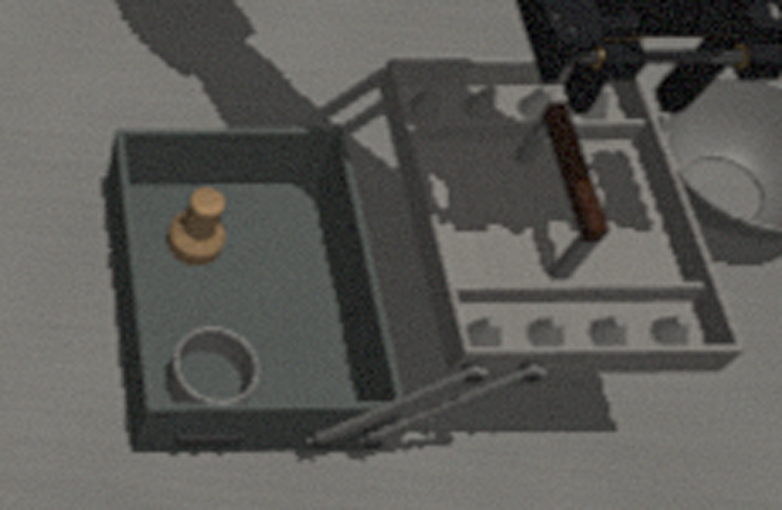

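View pics/t6c.png

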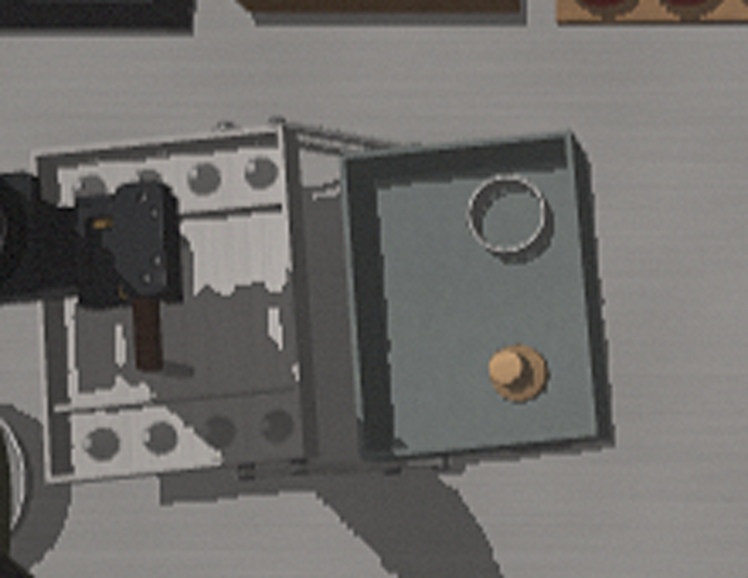

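```bash
python3 - <<'E'
from h import *
p=cam('wrist')
for u,v in [(265,135),(264.5,277)]: print(ray(p,u,v,.221).round(4))
E
```

```text
[0.4522 0.3165 0.221 ]
[0.5609 0.3279 0.221 ]
```

Emit:
servo_tool(
  increments=[
    [0.1,[0.04,0.001,0],0],
    [0.1,[0.075,0.001,0],0],
    [0.1,[0.095,0.001,0],0],
    [0.1,[0.1,0.001,0],0],
    [0.1,[0.1,0.001,0],0],
    [-1,[0.1,0.001,0],0],
    [-1,[0.1,0.001,0],0],
    [-1,[0.1,0.001,0],0],
    [-1,[0.1,0.001,0],0],
    [-1,[0.1,0.001,0],0],
  ],
  squeeze=50,
)

```text
clock: 17.4
tcp_pos: [0.5067, 0.3219, 0.1928]
eef_rot: [-0.037, 0.706, 0.037, 0.706]
force: [0.7, -0.9, 0.9]
grip_width: 0.15
```

```bash
python3 - <<'E'
from h import *
s=st()
q0=1.705
g=lambda q:np.array([-.14*(np.cos(1.134-q)-.423),.14*(.906-np.sin(1.134-q))])
h0=np.array([.5278,.1190]);print('q est from y', (np.array(s['tcp_pos'][:2])-h0)@np.array([-.106,.994]), s['tcp_pos'][2]-.134)
for q in np.linspace(q0,0,21)[1:]: print(round(q,3),(g(q)-g(q0)).round(3))
E
```

```text
t 17.4 tcp [0.5067 0.3219 0.1928] rot [[0.0, -0.104, 0.995], [-0.001, 0.995, 0.104], [-1.0, -0.001, 0.0]] F [ 0.7 -0.9  0.9] g 0.15
q est from y 0.20395959434500133 0.05880462170253353
1.62 [-0.006 -0.01 ]
1.534 [-0.011 -0.021]
1.449 [-0.015 -0.032]
1.364 [-0.019 -0.044]
1.279 [-0.021 -0.055]
1.194 [-0.022 -0.067]
1.108 [-0.022 -0.079]
1.023 [-0.021 -0.091]
0.938 [-0.02  -0.103]
0.852 [-0.017 -0.115]
0.767 [-0.013 -0.126]
0.682 [-0.008 -0.137]
0.597 [-0.002 -0.147]
0.512 [ 0.004 -0.157]
0.426 [ 0.011 -0.167]
0.341 [ 0.02  -0.175]
0.256 [ 0.028 -0.183]
0.17 [ 0.038 -0.191]
0.085 [ 0.048 -0.197]
0.0 [ 0.059 -0.203]
```

Emit:
servo_tool(
  increments=[
    [-1,[-0.006,-0.01,0],0],
    [-1,[-0.011,-0.021,0],0],
    [-1,[-0.015,-0.032,0],0],
    [-1,[-0.019,-0.044,0],0],
    [-1,[-0.021,-0.055,0],0],
    [-1,[-0.022,-0.067,0],0],
    [-1,[-0.022,-0.079,0],0],
    [-1,[-0.021,-0.091,0],0],
    [-1,[-0.02,-0.103,0],0],
    [-1,[-0.017,-0.115,0],0],
    [-1,[-0.013,-0.126,0],0],
    [-1,[-0.008,-0.137,0],0],
  ],
)

```text
clock: 18.9
tcp_pos: [0.5213, 0.1861, 0.2017]
eef_rot: [-0.037, 0.706, 0.038, 0.707]
force: [1.4, 3.6, 1.6]
grip_width: 0.152
```

```bash
python3 - <<'E'
from h import *
s=st()
E
```

```text
t 18.9 tcp [0.5213 0.1861 0.2017] rot [[0.002, -0.105, 0.994], [0.001, 0.994, 0.105], [-1.0, 0.001, 0.002]] F [1.4 3.6 1.6] g 0.152
```

Remaining path, relative to the (-0.008, -0.137) point.

Emit:
servo_tool(
  increments=[
    [-1,[0.006,-0.01,0],0],
    [-1,[0.012,-0.02,0],0],
    [-1,[0.019,-0.03,0],0],
    [-1,[0.028,-0.038,0],0],
    [-1,[0.036,-0.046,0],0],
    [-1,[0.046,-0.054,0],0],
    [-1,[0.056,-0.06,0],0],
    [-1,[0.066,-0.066,0],0],
    [-1,[0.068,-0.067,0],0],
    [-1,[0.068,-0.067,0],0],
    [-1,[0.068,-0.067,0],0],
  ],
)

```text
clock: 20.27
tcp_pos: [0.5284, 0.12, 0.1341]
eef_rot: [-0.037, 0.705, 0.037, 0.707]
force: [0.7, -2.9, 18.5]
grip_width: 0.153
```

```bash
python3 - <<'E'
from h import *
s=st()
E
```

```text
t 20.27 tcp [0.5284 0.12   0.1341] rot [[0.002, -0.105, 0.994], [0.001, 0.994, 0.105], [-1.0, 0.001, 0.002]] F [ 0.7 -2.9 18.5] g 0.153
```

Emit:
servo_tool(
  increments=[
    [0.1,[0,0,0],0],
    [0.1,[0,0,0],0],
    [0.1,[0,0,0],0],
    [0.1,[-0.02,0,0],0],
    [0.1,[-0.06,0,0],0],
    [0.1,[-0.11,0,0],0],
    [0.1,[-0.15,0,0],0],
    [0.1,[-0.15,0,0],0],
    [0.1,[-0.15,0,0],0],
  ],
)

```text
clock: 21.4
tcp_pos: [0.5271, 0.1192, 0.2817]
eef_rot: [-0.037, 0.707, 0.037, 0.705]
force: [-0.0, -0.0, 0.7]
grip_width: 0.552
```

```bash
python3 - <<'E'
from h import *
s=st()
for n in ['wrist','scene','top']:
    p=cam(n,n+'7')
    for r in ctrl.spot_point(p,'tray_handle')[:2]:
        X=w(p,r['location']); print(n,round(r['confidence'],2),np.round(X,4),px(p,X))
    if n=='wrist': print([px(p,(x,y,z)) for x,y,z in [(.4717,.1134,.162),(.5834,.1251,.162)]])
E
```

```text
t 21.4 tcp [0.5271 0.1192 0.2817] rot [[-0.002, -0.105, 0.995], [-0.001, 0.995, 0.105], [-1.0, -0.0, -0.002]] F [-0.  -0.   0.7] g 0.552
wrist 0.65 [0.5263 0.1165 0.1496] [259. 188.]
[array([262., 128.]), array([262., 252.])]
scene 0.7 [0.5357 0.1167 0.1496] [358. 215.]
top 0.72 [0.5244 0.1223 0.1511] [149. 174.]
```

View pics/scene7.png

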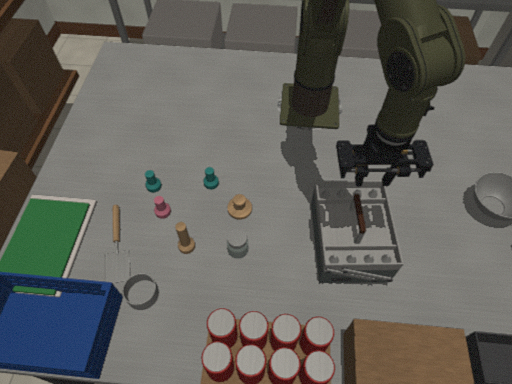

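View pics/wrist7.png

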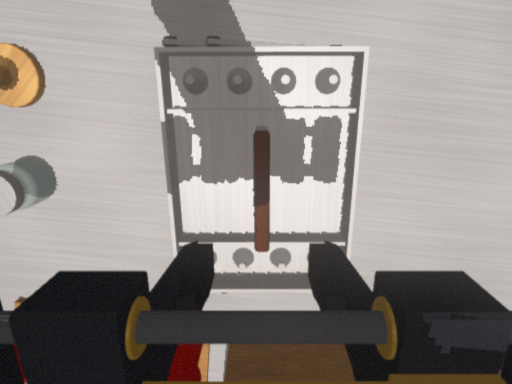

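The tray is home: the handle ends sit at (262,130) and (261,251), within 1–2 px of where the start pose predicts. The gripper is clear of everything.

```bash
python3 -c "
from station import ctrl; print(ctrl.job_done())"
```

```text
the job is handed in; nothing more can be done
None
```

The short wooden tamper is in the kit with the tray closed over it, and I handed the job in at about 21 s of the 72 s allowed; no verdict was reported.

- **Tray opened:** I pinched the handle and swung the tray up and over to about 1.7 rad, estimated from how far the handle had moved.
- **Tamper placed:** I picked the plain-wood short tamper, not the tall one, the stamp or the pink and turquoise ones. I stood it upright in the empty half of the compartment. The scene camera put its centre about 35 mm above the floor, standing clear of the ring cutter.
- **Tray closed:** I lowered the tray along the same arc and let go. The gripper had returned to within about 1 mm of where it first gripped the handle. The pictures afterwards show the handle within 1–2 pixels of its starting position.

The gripper is about 150 mm above its grasp position, with about 0.7 N on the wrist, so it touches nothing. The largest force I read was about 19 N. With the tray shut, the tamper can't be seen; the last look at it was just before closing, and no unusual force showed on the way down. No check failed. The networks' handle readings differed between cameras by up to about 11 mm, so I relied on my own pixel measurements for the handle.

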